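# Move the specimen canister from the drop tester to the bench scale

### The job

Release the canister on the drop tester by turning the cam lock in front of it until the lock's nose points straight at the small index blade at the front edge of the base, and leave the lock there. Then lift the canister by its top handle out from under the tester's head and set it down upright and wholly on the round pan of the bench scale, whose height differs each time, gently by feel: no dropping, no hard pressing. Do not tip the canister on the way, and leave the specimen tray, the brass weight and the bottle alone.

Things in the scene. Friction and masses are not known exactly. Their poses are not given: they have to be found in the camera images.
- stand: Drop tester, fixed, blue base plate 355 x 170 x 20 mm high (x -235 to +120). Origin on the work surface under the canister seat's axis; x points from the lock to the columns (away from the robot), z up. Two columns 30 x 26 mm at x = 98, y = +-68 mm, 420 mm high, carry the head.
- seat (a point): Centre of the floor of the canister's seat, a shallow steel cup on the stand: 34 mm above the work surface, inner radius 53 mm, rim 6 mm above its floor.
- head (a point): Middle of the lower front edge of the tester's white head, which overhangs the canister: stand x = -25, y = 0, z = 319 mm. The head reaches from there to x = +120, y +-81, z 319 to 374 mm, so there is no room for a tool from straight above: it must lean back towards the lock side (-x) by about 30 to 45 degrees.
- lock (a joint): Angle (rad) of the cam lock in front of the canister, counter-clockwise from above, range -0.7 to 3.0. At 0 the nose points at the index blade, the cam plate's notch faces the canister and it is free (within +-0.25). It starts at 1.7 to 2.6, the plate's rim (radius 78 to 81 mm) 3 mm over the foot flange: turn clockwise. Stays where left (0.12 N m).
- lock_grip (a point): On the lock's vertical axis at gripping height: stand x = -122, y = 0, z = 80 mm. Turns with the lock. Grip: black upright bar 60 mm long (this point's x), 16 mm wide (y), from z = 53 (top of the steel cam plate) to 95 mm. The nose is a thin pointer along this point's -x, to 94 mm from the axis, z 53 to 59 mm.
- index (a point): Top of the index blade, a small fixed steel upright on the front edge of the base, stand x = -220, y = 0, z = 44 mm.
- canister: Closed round steel canister, about 0.4 to 0.85 kg, loose. Origin at the centre of its underside, z up. Foot flange radius 50 mm, 8 mm thick; body radius 37 mm, lid radius 40 mm, top at 116 mm. It starts in the seat of the stand.
- handle (a point): Middle of the canister's rigid top handle, 155 mm above its underside, on its axis: a straight black round bar 12 mm thick, 68 mm long along the canister's x, with a bent leg at each end; 33 mm free below the bar.
- scale: Bench scale, fixed: grey housing 180 (x) x 160 x 40 mm high, with a round pan on a height-adjustable pillar. Origin on the work surface under the housing's centre.
- pan_axis (a point): Point on the upright axis of the scale's round steel pan, on top of the housing 40 mm above the work surface; 20 mm along the scale's own +x from its origin. The pan (radius 75 mm, 6 mm thick) stands on a pillar above it; its top face is 60 to 100 mm above the work surface, different each time and not reported: feel for it. The pan is sprung: it gives 1 mm per 6 N, at most 6 mm.
- tray: Bystander: white specimen tray 170 x 140 x 35 mm with test bars in it, on the other side from the scale. Origin at the centre of its underside.
- weight: Bystander: brass check weight, diameter 68, 86 mm high, origin at the centre of its underside.
- bottle: Bystander: white bottle, diameter 64, 170 mm high, origin at the centre of its underside.
Mind the look-alikes: they are no part of the job. Leave any blue, green or pink look-alike of the canister alone.

How it is judged:
On the way, in this order (a step that is already met when the one before it is completed fails the run):
1. the lock's nose points at the index (within 0.17 rad) while the canister is still in its seat (value of joint lock between -0.17 and 0.17 rad and distance of canister from where it was at the start of the episode below 0.012 m), for 0.2 s.
2. the canister is lifted clear of the seat and the lock, off the stand (height (world z) of canister above 0.065 m and contact force between canister and stand below 0.1 N), for 0.1 s.
At the end, for the whole second after the job is handed in: The canister stands upright (within 0.06 rad), at rest and released, on the scale's pan with its whole foot on it (axes within 26 mm), and the lock's nose still points at the index within 0.17 rad (about 10 degrees) (horizontal distance between canister and pan_axis below 0.026 m and height (world z) of canister above 0.05 m and contact force between canister and scale above 2 N and angle between canister's own z axis and vertical below 0.06 rad and linear speed of canister below 0.02 m/s and value of joint lock between -0.17 and 0.17 rad); the robot touches nothing.
It fails at once if the canister is tipped more than 0.45 rad (26 degrees) (angle between canister's own z axis and vertical above 0.45 rad).
It fails at once if the canister is pressed or banged on the scale with more than 35 N (contact force between canister and scale above 35 N).
It fails at once if the canister is dropped: it moves faster than 0.3 m/s (a fall of about 5 mm) with no finger touching it (linear speed of canister above 0.3 m/s and contact force between the fingers and canister below 0.1 N).
It fails at once if the specimen tray, the brass weight or the bottle is moved more than 25 mm (distance of any of tray, weight, bottle from where it was at the start of the episode above 0.025 m).
It also fails if it takes over 72 s, if anything falls off the work surface, if the arm or the gripper's body presses on something with over 40 N, if the wrist force passes 120 N, or if a joint passes its speed limit or range.

### The arm

A 7-joint arm with a two-finger parallel gripper is mounted at the origin on the work surface. World frame = base frame: x ahead of the robot, y to its left, z up, the work surface at z = 0. Lengths are in m, angles in rad, forces in N, time in s.
With the tool pointing down it reaches from about 0.4 to 0.85 m from the base axis. Payload 10.4 kg.
Tool frame: the origin (TCP) lies at the very end of the fingers, on their centre line; the grasp point (between the pads) lies r.grip_depth behind it (r.grip_depth is the distance from the TCP to the grasp point, in m); y points along the fingers, z is the direction in which the jaws open and shut, and the axes are right-handed (so a half turn about y gives the same grasp; the last joint's range is limited). The gripper opens to 87 mm and grips with 3 to 60 N. Pads are 19 mm wide; open, the fingers measure 117 mm over their backs; the gripper's body (75 mm by 190 mm) begins 51 mm behind the grasp point.
Start: joints at [-1.331, 0.332, -0.065, 1.46, 0.022, 1.35, -0.088], TCP at [0.162, 0.604, 0.223] pointing down, gripper open.
Joint ranges: [-2.6, 2.6], [-0.5, 2.12], [-1.47, 1.34], [0.16, 2.42], [-1.27, 4.41], [0.06, 2.06], [-2.6, 2.6]. Speed limits (rad/s): [2.22, 2.22, 2.79, 2.79, 3.14, 3.14, 3.14].

### API

Orientations are given as a unit quaternion [x, y, z, w].
In Python, from bench import r gives the robot as it stands.
- The arm moves only by the shell command python3 -m jog 'ROWS' [OPENING] [FORCE]. ROWS is JSON, a list of rows, each a list of 6 numbers: the shift along the tool's x, y, z in m, then the turn, a rotation vector about the tool's x, y, z in degrees. A call has 1 to 12 rows; each row shifts and turns the pose as measured when the row begins, along the tool's axes as they then stand; what a row does not reach is not made up. A row lasts 1/12 s, in which the tool goes at most 41.7 mm and 7.16 degrees, less where a joint would pass 70% of its speed; a pose out of reach is approached as far as the arm can. A call with a gripper value outside its range is refused whole. OPENING is the opening, from -1 (shut) to 1 (fully open), so that 0 is half open, set as the call begins (- or left out, the last holds). The fingers move at their own pace and stop on an object; FORCE is the grip in N (left out, the last holds). Time passes only in rows, so rows that do not move let the fingers close. It gives the time, the measured TCP pose, the force and the opening at its end, in the units of the state.
- r.read_state(): the state, without advancing time (a new reading comes with each control period).
- r.camera(name): name is "scene" or "top" or "wrist"; returns a dict with "image" (480x640x3 uint8, red, green, blue), "range_z" (480x640 float32, m along the optical axis (not along the pixel's ray), 0 where there is no reading), "K" (3x3 intrinsics, pixels), "k1" (the pictures are not rectified: a ray, as slopes to the right and down, at radius r is drawn at 1 + k1 r^2 times it, then the intrinsics apply), "R" (3x3) and "t" (3): a world point X has camera coordinates R X + t. Camera axes: x right, y down, z forward; pixel columns grow to the right and rows downward; lengths in m; the calibration is good to about 2 mm. A picture is of the moment at which its call begins.
- r.close_job(): hands the job in, once; it reports no verdict.
The state is a dict: "time": time; "joint_positions": joint angles; "joint_vel": joint speeds; "joint_torque": joint torques, N m; "ee_pos": TCP position; "eef_rot": TCP orientation; "ft_force": force on the tool from outside, world axes, zero at the start; "torque": the same for the moment, N m; "width": finger opening in m.
Only numpy, scipy, OpenCV 4.12 (cv2) and the standard library are available. Lean on these libraries where they do the work, as an engineer would, in place of code of your own. Each camera call takes 0.05 s, during which the arm holds its last target. There are 200 camera calls.

## Working session

There is one attempt and no reset: what is moved stays moved. The work goes in short steps, Python scripts to look and compute and a shell command to move; the robot and the scene stay as the last step left them, time stands still between calls to the robot, and variables do not carry over. Pictures are saved under pics/ and viewed, about 8 in all and at most 12, crops included, and the job is handed in when it is done.

```bash
ls; mkdir -p pics; python3 - <<'E'
from bench import r
import cv2, numpy as np
s=r.read_state(); print({k:np.round(v,3) for k,v in s.items()}, r.grip_depth)
for n in ["scene","top"]:
    c=r.camera(n); cv2.imwrite(f"pics/{n}0.png",c["image"][:,:,::-1]); np.savez(f"pics/{n}0.npz",**c); print(n,c["K"].tolist(),c["k1"],c["R"].round(3).tolist(),c["t"].round(3))
E
```

```text
pics
{'time': np.float64(0.0), 'joint_positions': array([-1.331,  0.333, -0.065,  1.461,  0.022,  1.35 , -0.089]), 'joint_vel': array([ 0.002,  0.001, -0.   ,  0.   ,  0.   , -0.   , -0.   ]), 'joint_torque': array([-0.0000e+00, -6.2327e+01,  2.4000e-02, -3.8988e+01, -6.1000e-02,
        4.0000e-02,  0.0000e+00]), 'ee_pos': array([0.162, 0.603, 0.222]), 'eef_rot': array([ 0.702, -0.093,  0.093, -0.701]), 'ft_force': array([-0.031,  0.007,  0.646]), 'torque': array([0.016, 0.031, 0.045]), 'width': np.float64(0.087)} 0.0187
scene [[570.5930669781368, 0.0, 324.3265209548264], [0.0, 570.5930669781368, 240.02852782054194], [0.0, 0.0, 1.0]] -0.08188902890559618 [[-0.736, 0.677, -0.005], [0.603, 0.652, -0.459], [-0.308, -0.34, -0.888]] [ 0.46  -0.184  1.817]
top [[617.4361781390224, 0.0, 326.21472584728116], [0.0, 617.4361781390224, 239.17353460001462], [0.0, 0.0, 1.0]] -0.06554860970063636 [[0.021, -1.0, 0.001], [-0.984, -0.021, -0.178], [0.178, 0.003, -0.984]] [-0.078  0.563  1.494]
```

View pics/scene0.png

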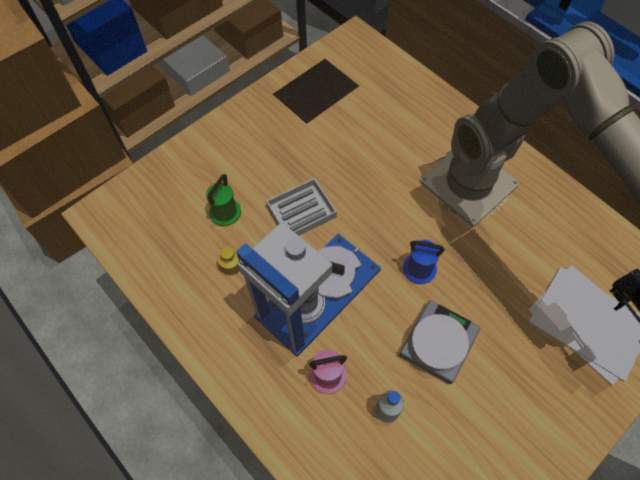

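View pics/top0.png

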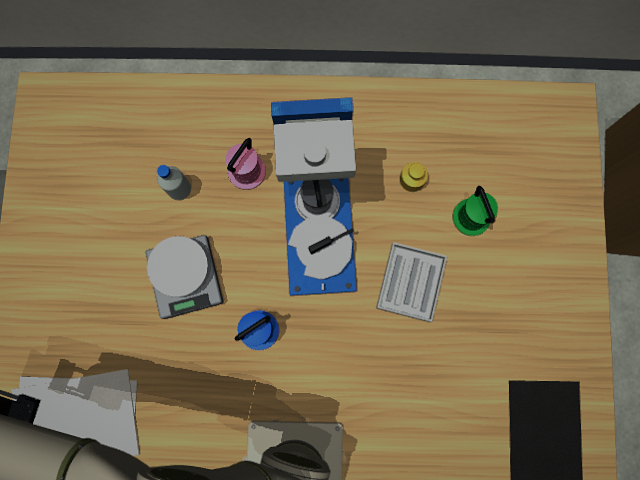

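Candidates in the top view: grey canister under the head at (318,195), which is the target. Look-alikes are blue (258,330), pink (245,165) and green (475,213). The lock bar is at (320,245) with its nose at about (352,232), the index blade is at (323,287), and the pan is at (178,266). I'll check with a close crop and range data.

```bash
cat > h.py <<'E'
import numpy as np, cv2
from bench import r
def load(n): return dict(np.load(f"pics/{n}.npz"))
def grab(n,name):
    c=r.camera(n); cv2.imwrite(f"pics/{name}.png",c["image"][:,:,::-1]); np.savez(f"pics/{name}.npz",**c); return c
def slopes(c,uv):
    return cv2.undistortPoints(np.array(uv,float).reshape(-1,1,2),c["K"],np.array([float(c["k1"]),0,0,0])).reshape(-1,2)
def ray(c,uv):
    s=slopes(c,uv); d=np.c_[s,np.ones(len(s))]@c["R"]; return -c["R"].T@c["t"], d
def at_z(c,uv,z):
    o,d=ray(c,uv); return o+d*((z-o[2])/d[:,2])[:,None]
def cloud(c):
    v,u=np.mgrid[:480,:640]; s=slopes(c,np.c_[u.ravel(),v.ravel()])
    z=c["range_z"].reshape(-1); P=(np.c_[s*z[:,None],z]-c["t"])@c["R"]; P[z==0]=np.nan
    return P.reshape(480,640,3)
def proj(c,X):
    p=np.atleast_2d(X)@c["R"].T+c["t"]; s=p[:,:2]/p[:,2:]; s=s*(1+c["k1"]*(s**2).sum(1))[:,None]
    return s*c["K"][0,0]+c["K"][:2,2]
E
python3 - <<'E'
from h import *
c=load("top0"); im=c["image"][:,:,::-1]
P=cloud(c)
for n,(u,v) in dict(base=(300,285),base2=(340,285),plate=(305,240),bar=(320,245),nose=(350,232),index=(323,287),handle=(318,190),flange=(303,200),head=(300,160),pan=(178,266),tray=(410,280)).items(): print(n,P[v,u].round(4))
cr=cv2.resize(im[90:305,260:375],None,fx=2.75,fy=2.75,interpolation=cv2.INTER_CUBIC)
s=load("scene0")["image"][:,:,::-1][220:360,230:390]
s=cv2.resize(s,None,fx=2.9,fy=2.9,interpolation=cv2.INTER_CUBIC)
o=np.zeros((600,800,3),np.uint8); o[:cr.shape[0],:cr.shape[1]]=cr; o[:s.shape[0],320:320+s.shape[1]]=s
cv2.imwrite("pics/crop1.png",o)
# base plate fit: z within 12..28mm, blue
hsv=cv2.cvtColor(im,cv2.COLOR_BGR2HSV)
m=(hsv[...,0]>100)&(hsv[...,0]<125)&(hsv[...,1]>120)&(abs(P[...,2]-.02)<.008)
m[:, :275]=0;m[:,375:]=0
q=P[m][:,:2]; print(m.sum(),cv2.minAreaRect(q.astype(np.float32)*1000))
# pan circle
for nm in ["top0","scene0"]:
    c=load(nm);P=cloud(c);
    d=np.linalg.norm(P[...,:2]-np.array([.53,.32]),axis=-1)
    m=(d<.15)&(P[...,2]>.05)&(P[...,2]<.11); q=P[m]
    print(nm,m.sum(),np.median(q,0),cv2.minEnclosingCircle((q[:,:2]*1000).astype(np.float32)), cv2.fitEllipse(cv2.convexHull((q[:,:2]*1000).astype(np.float32))))
E
```

```text
base [ 0.4517 -0.0028  0.0178]
base2 [ 0.4536 -0.1037  0.0197]
plate [ 0.5614 -0.0136  0.0506]
bar [ 0.5417 -0.0519  0.0958]
nose [ 0.5819 -0.1254  0.0622]
index [ 0.4458 -0.0611  0.0382]
handle [ 0.6522 -0.0457  0.1976]
flange [ 0.6432 -0.0093  0.1352]
head [ 0.6676 -0.0111  0.373 ]
pan [0.4851 0.2941 0.0794]
tray [ 0.4703 -0.2809  0.0155]
2811 ((525.7965698242188, -46.120338439941406), (195.07427978515625, 420.5093994140625), 88.46917724609375)
top0 2968 [0.48674535 0.29786554 0.08098517] ((530.5216674804688, 309.6723937988281), 148.82752990722656) ((530.9439086914062, 303.627685546875), (155.88836669921875, 303.8104248046875), 100.10652160644531)
scene0 2496 [0.48568715 0.29805588 0.08064554] ((534.6935424804688, 308.3819580078125), 146.15562438964844) ((527.438232421875, 305.3004455566406), (154.87294006347656, 305.0333251953125), 100.1087875366211)
```

View pics/crop1.png

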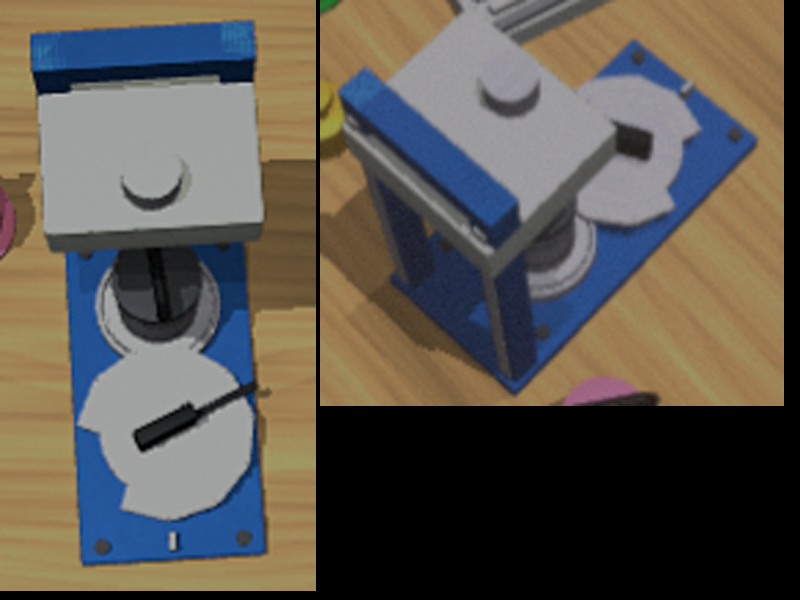

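```bash
python3 - <<'E'
from h import *
c=load("top0"); P=cloud(c)
f=lambda a:np.array(a)/2.75+[260,90]-0.3
b=at_z(c,f([(83,565),(266,552),(67,258),(245,250)]),.02); print("base",b.round(4).tolist())
h=at_z(c,f([(48,250),(263,235)]),.319); print("head",h.round(4).tolist())
i=at_z(c,f([(173,533)]),.044); print("index",i.round(4))
# yaw
e=b[2]-b[0]; e2=b[3]-b[1]; e3=b[0]-b[1]
print("yaw",[np.degrees(np.arctan2(x[1],x[0])) for x in (e,e2)],np.degrees(np.arctan2(-e3[0],e3[1])), np.linalg.norm(e3))
hh=h[0]-h[1]; print("yawhead",np.degrees(np.arctan2(-hh[0],hh[1])),np.linalg.norm(hh))
for nm in ["top0","scene0"]:
    c=load(nm);P=cloud(c)
    d=np.linalg.norm(P[...,:2]-np.array([.487,.298]),axis=-1)
    m=(d<.1)&(P[...,2]>.065)&(P[...,2]<.095); q=P[m]
    print(nm,m.sum(),np.median(q,0),cv2.minEnclosingCircle((q[:,:2]*1000).astype(np.float32)))
    g=c["image"].max(2)
    # bar top
    d=np.linalg.norm(P[...,:2]-np.array([.543,-.053]),axis=-1)
    m=(d<.045)&(P[...,2]>.082)&(P[...,2]<.11)&(g<90); q=P[m]
    print("bar",m.sum(),q.mean(0),cv2.minAreaRect((q[:,:2]*1000).astype(np.float32)))
    # bar dark pixels in image -> plane z=.095
c=load("top0");g=c["image"].max(2); P=cloud(c)
# handle
m=(g<70)&(P[...,2]>.175)&(P[...,2]<.21); m[:170]=0;m[215:]=0;m[:,:300]=0;m[:,335:]=0
v,u=np.nonzero(m); q=at_z(c,np.c_[u,v],.193); print("handle",len(u),P[m].mean(0),q.mean(0),cv2.minAreaRect((q[:,:2]*1000).astype(np.float32)))
d=np.linalg.norm(P[...,:2]-np.array([.543,-.053]),axis=-1)
m=(g<70)&(P[...,2]>.045)&(P[...,2]<.11)&(d<.12);v,u=np.nonzero(m); q=at_z(c,np.c_[u,v],.095);print(len(u),q.mean(0),cv2.minAreaRect((q[:,:2]*1000).astype(np.float32)))
E
```

```text
base [[0.4253, 0.0218, 0.02], [0.4407, -0.1452, 0.02], [0.7146, 0.046, 0.02], [0.726, -0.1219, 0.02]]
head [[0.6387, 0.0382, 0.319], [0.654, -0.1256, 0.319]]
index [[ 0.4538 -0.0599  0.044 ]]
yaw [np.float64(4.779596060642909), np.float64(4.670330121984054)] 5.274317957423728 0.16770753908955477
yawhead 5.336871176503755 0.16451935413132185
top0 2841 [0.48491262 0.29542328 0.08096595] ((486.35943603515625, 295.9588623046875), 75.5030288696289)
bar 174 [ 0.5431991  -0.05192063  0.09468519] ((544.1453247070312, -51.78052520751953), (17.316049575805664, 59.85099411010742), 28.199968338012695)
scene0 2479 [0.48567961 0.29803382 0.0806464 ] ((483.340576171875, 298.2497863769531), 77.3412857055664)
bar 86 [ 0.53958778 -0.03851025  0.09281353] ((539.935302734375, -39.620609283447266), (19.620664596557617, 39.2881965637207), 30.45102310180664)
handle 139 [ 0.64755954 -0.04468907  0.19246537] [ 0.64745064 -0.04469437  0.193     ] ((646.834716796875, -44.953033447265625), (63.49633026123047, 11.882569313049316), 11.009173393249512)
409 [ 0.57676508 -0.05884118  0.095     ] ((593.9122314453125, -72.65821838378906), (131.41709899902344, 112.3202896118164), 8.515421867370605)
```

```bash
cat >> h.py <<'E'
from scipy.spatial.transform import Rotation as Ro
def plan(pos,Rt,show=True):
    s=r.read_state(); Rc=Ro.from_quat(s["eef_rot"]); d=np.array(pos)-s["ee_pos"]
    dt=Rc.inv().apply(d); rv=np.degrees((Rc.inv()*Rt).as_rotvec())
    print("t=%.2f"%s["time"],"pos",s["ee_pos"].round(4),"d tool mm",(dt*1000).round(1),"rows>=%.1f"%(np.linalg.norm(dt)/.0417),"| rot deg",rv.round(1),"rows>=%.1f"%(np.linalg.norm(rv)/7.16),"| F",s["ft_force"].round(1),"w %.4f"%s["width"],"q",s["joint_positions"].round(2))
def tool(ydir,zdir):
    y=np.array(ydir,float);y/=np.linalg.norm(y);z=np.array(zdir,float);z-=y*(y@z);z/=np.linalg.norm(z)
    return Ro.from_matrix(np.c_[np.cross(y,z),y,z])
def dirz(a): a=np.radians(a); return np.array([np.cos(a),np.sin(a),0])
DOWN=[0,0,-1]
E
python3 - <<'E'
from h import *
print(Ro.from_quat(r.read_state()["eef_rot"]).as_matrix().round(3))
for a in (-62,118): plan([.51,-.05,.28],tool(DOWN,dirz(a)))
E
```

```text
[[ 0.966 -0.     0.26 ]
 [-0.26  -0.001  0.966]
 [ 0.    -1.    -0.001]]
t=0.10 pos [0.1623 0.6032 0.2218] d tool mm [ 505.5  -57.5 -540.6] rows>=17.8 | rot deg [0.000e+00 1.369e+02 1.000e-01] rows>=19.1 | F [-0.1  0.2  0.1] w 0.0872 q [-1.33  0.33 -0.06  1.46  0.02  1.35 -0.09]
t=0.10 pos [0.1623 0.6032 0.2218] d tool mm [ 505.5  -57.5 -540.6] rows>=17.8 | rot deg [  0.1 -43.1  -0. ] rows>=6.0 | F [-0.1  0.2  0.1] w 0.0872 q [-1.33  0.33 -0.06  1.46  0.02  1.35 -0.09]
```

```bash
python3 -m jog '[[0,-0.04,0,0,0,0],[0,-0.03,0,0,0,0],[0.028,0,-0.028,0,0,0],[0.028,0,-0.029,0,0,0],[0.028,0,-0.029,0,0,0],[0.028,0,-0.029,0,0,0],[0.028,0,-0.029,0,0,0],[0.028,0,-0.029,0,0,0],[0.028,0,-0.029,0,0,0],[0.028,0,-0.029,0,0,0],[0.028,0,-0.029,0,0,0],[0.028,0,-0.029,0,0,0]]' 1 
python3 -m jog '[[0.028,0,-0.029,0,0,0],[0.028,0,-0.029,0,0,0],[0.028,0,-0.029,0,0,0],[0.028,0,-0.029,0,0,0],[0.028,0,-0.029,0,0,0],[0,0,0,0,-7,0],[0,0,0,0,-7,0],[0,0,0,0,-7,0],[0,0,0,0,-7,0],[0,0,0,0,-7,0],[0,0,0,0,-7,0],[0,0,0,0,-1,0]]'
python3 - <<'E'
from h import *
plan([.5437,-.052,.28],tool(DOWN,dirz(118)))
E
```

```text
time: 1.1
ee_pos: [0.3571, 0.2443, 0.2894]
eef_rot: [0.705, -0.09, 0.085, -0.698]
ft_force: [1.5, 1.8, 0.8]
width: 0.0871
time: 2.1
ee_pos: [0.4597, 0.049, 0.2882]
eef_rot: [0.686, 0.175, -0.184, -0.682]
ft_force: [-0.9, 0.4, -0.1]
width: 0.0871
t=2.10 pos [0.4597 0.049  0.2882] d tool mm [  23.7    8.3 -129.2] rows>=3.2 | rot deg [ 0.2  1.4 -0.7] rows>=0.2 | F [-0.9  0.4 -0.1] w 0.0871 q [-0.8  -0.09  0.56  1.78  0.06  1.45  1.83]
```

```bash
python3 -m jog '[[0.006,0.01,-0.025,0,0,0],[0.006,0.01,-0.025,0,0,0],[0.006,0.01,-0.025,0,0,0],[0.006,0.01,-0.025,0,0,0],[0,0.01,-0.01,0,0,0],[0,0,0,0,0,0]]' 1 
python3 - <<'E'
from h import *
plan([.5437,-.052,.20],tool(DOWN,dirz(118)))
c=grab("wrist","w1"); print((-c["R"].T@c["t"]).round(3))
print(proj(c,[[.5437,-.052,.095],[.667,-.0413,.189],[.4538,-.0599,.044]]).round(0))
E
```

```text
time: 2.6
ee_pos: [0.5364, -0.0369, 0.236]
eef_rot: [0.687, 0.172, -0.179, -0.683]
ft_force: [-0.4, 0.8, 0.1]
width: 0.0871
t=2.60 pos [ 0.5364 -0.0369  0.236 ] d tool mm [ -0.5  36.  -16.6] rows>=1.0 | rot deg [ 0.2  0.7 -0.6] rows>=0.1 | F [-0.4  0.8  0.1] w 0.0871 q [-0.66  0.15  0.71  1.7  -0.09  1.34  2.14]
[ 0.479 -0.067  0.4  ]
[[301. 222.]
 [219. 421.]
 [343. 122.]]
```

View pics/w1.png

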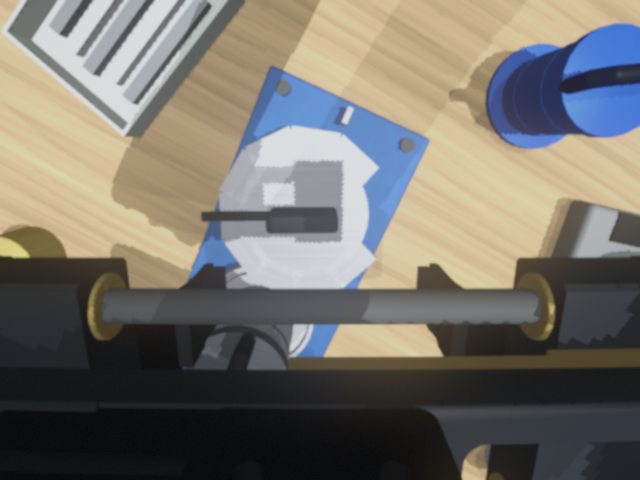

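The wrist view shows the bar at u 267–338, v 206–234, with the nose to (203,216) and the index at (345,115). The top-view estimate projects to (301,222), so the two views agree on position and height. I'll triangulate the bar and index.

```bash
cat >> h.py <<'E'
def tri(cs,uvs):
    A=np.zeros((3,3));b=np.zeros(3)
    for c,uv in zip(cs,uvs):
        o,d=ray(c,[uv]);d=d[0]/np.linalg.norm(d);M=np.eye(3)-np.outer(d,d);A+=M;b+=M@o
    return np.linalg.solve(A,b)
E
python3 - <<'E'
from h import *
c=load("w1");t=load("top0")
q=at_z(c,[(267,221),(338,217.5),(302.5,219.5),(203,216)],.095); print(q.round(4)); d=q[0]-q[1]; print(np.degrees(np.arctan2(d[1],d[0])),np.linalg.norm(d))
print("idx z.044",at_z(c,[(346,112)],.044).round(4))
f=lambda a:np.array(a)/2.75+[260,90]-0.3
print("tri idx",tri([c,t],[(346,112),f((173,533))]).round(4))
print("tri bar",tri([c,t],[(302.5,219.5),proj(t,[.5437,-.052,.095])[0]]), "bar ends", tri([c,t],[(338,217.5),f((137,440))]).round(4),tri([c,t],[(267,221),f((195,412))]).round(4))
plan([q[2][0],q[2][1],.068],tool(DOWN,dirz(118)))
E
```

```text
[[ 0.5561 -0.077   0.095 ]
 [ 0.5254 -0.0273  0.095 ]
 [ 0.5409 -0.052   0.095 ]
 [ 0.5777 -0.1251  0.095 ]]
-58.32958676833726 0.05838326900085821
idx z.044 [[ 0.4453 -0.0617  0.044 ]]
tri idx [ 0.4493 -0.0613  0.0854]
tri bar [ 0.54909771 -0.05088044  0.05862613] bar ends [ 0.5275 -0.0271  0.0954] [ 0.556  -0.0772  0.095 ]
t=2.65 pos [ 0.5363 -0.036   0.2369] d tool mm [ -1.9 168.9 -15.8] rows>=4.1 | rot deg [ 0.2  0.8 -0.6] rows>=0.1 | F [-0.5  0.4  0.5] w 0.0873 q [-0.66  0.15  0.71  1.7  -0.09  1.34  2.14]
```

```bash
python3 -m jog '[[-0.001,0.03,-0.008,0,0,0],[-0.001,0.04,-0.008,0,-1,0],[0,0.035,0,0,0,0],[0,0.035,0,0,0,0],[0,0.02,0,0,0,0],[0,0,0,0,0,0]]' 1
python3 - <<'E'
from h import *
plan([.5415,-.052,.068],tool(DOWN,dirz(119)))
E
```

```text
time: 3.15
ee_pos: [0.5431, -0.0446, 0.0766]
eef_rot: [0.684, 0.18, -0.181, -0.683]
ft_force: [-0.8, -1.0, -0.0]
width: 0.0873
t=3.15 pos [ 0.5431 -0.0446  0.0766] d tool mm [-5.1  8.6 -5.6] rows>=0.3 | rot deg [ 0.1  0.6 -0. ] rows>=0.1 | F [-0.8 -1.  -0. ] w 0.0873 q [-0.58  0.34  0.68  1.87 -0.25  1.02  2.29]
```

```bash
python3 -m jog '[[-0.005,0.008,-0.0055,0,0,0],[0,0.001,0,0,0,0],[0,0,0,0,0,0]]' 1
python3 - <<'E'
from h import *
plan([.5415,-.052,.068],tool(DOWN,dirz(119)))
E
python3 -m jog '[[0,0,0,0,0,0],[0,0,0,0,0,0],[0,0,0,0,0,0],[0,0,0,0,0,0],[0,0,0,0,0,0],[0,0,0,0,0,0]]' -1 15
```

```text
time: 3.4
ee_pos: [0.5422, -0.0498, 0.07]
eef_rot: [-0.684, -0.181, 0.18, 0.684]
ft_force: [-0.5, 0.4, 0.8]
width: 0.0869
t=3.40 pos [ 0.5422 -0.0498  0.07  ] d tool mm [-1.7  1.9 -1.6] rows>=0.1 | rot deg [-0.   0.6  0.1] rows>=0.1 | F [-0.5  0.4  0.8] w 0.0869 q [-0.57  0.35  0.68  1.88 -0.26  1.    2.31]
time: 3.9
ee_pos: [0.5459, -0.0507, 0.0751]
eef_rot: [0.684, 0.184, -0.176, -0.683]
ft_force: [2.6, -2.1, -7.6]
width: 0.06
```

```bash
python3 -m jog '[[0,0,0,0,5,0],[0,0,0,0,5,0],[0,0,0,0,5,0],[0,0,0,0,5,0],[0,0,0,0,5,0],[0,0,0,0,5,0]]'
python3 - <<'E'
from h import *
plan([.5437,-.052,.070],tool(DOWN,dirz(50)))
E
```

```text
time: 4.4
ee_pos: [0.546, -0.051, 0.0751]
eef_rot: [0.707, -0.005, 0.013, -0.707]
ft_force: [0.7, 0.6, -1.5]
width: 0.0599
t=4.40 pos [ 0.546  -0.051   0.0751] d tool mm [-2.4  5.1 -1.1] rows>=0.1 | rot deg [-0.2 38.5  0.6] rows>=5.4 | F [ 0.7  0.6 -1.5] w 0.0599 q [-0.65  0.37  0.78  1.88 -0.3   1.01  1.81]
```

```bash
python3 -m jog '[[0,0,0,0,5,0],[0,0,0,0,5,0],[0,0,0,0,5,0],[0,0,0,0,5,0],[0,0,0,0,5,0],[0,0,0,0,5,0],[0,0,0,0,5,0],[0,0,0,0,4,0],[0,0,0,0,0,0]]'
python3 -m jog '[[0,0,0,0,0,0],[0,0,0,0,0,0],[0,0,0,0,0,0],[0,0,0,0,0,0],[0,0,0,0,0,0],[0,0,0,0,0,0]]' 1
python3 -m jog '[[0,-0.03,0,0,0,0],[0,-0.035,0,0,0,0],[0,0,0,0,7,0],[0,0,0,0,7,0],[0,0,0,0,7,0],[0,0,0,0,7,0],[0,0,0,0,7,0],[0,0,0,0,7,0],[0,0,0,0,7,0],[0,0,0,0,7,0],[0,0,0,0,7,0],[0,0,0,0,7,0]]'
python3 -m jog '[[0,0,0,0,7,0],[0,0,0,0,7,0],[0,0,0,0,6,0],[0,0,0,0,0,0]]'
python3 - <<'E'
from h import *
plan([.546,-.051,.070],tool(DOWN,dirz(-40)))
c=grab("wrist","w2")
E
```

```text
time: 5.15
ee_pos: [0.5459, -0.0513, 0.0751]
eef_rot: [0.66, -0.252, 0.26, -0.659]
ft_force: [1.1, -0.2, -0.3]
width: 0.0599
time: 5.65
ee_pos: [0.5462, -0.0508, 0.0756]
eef_rot: [0.66, -0.249, 0.257, -0.66]
ft_force: [0.2, -0.3, 0.6]
width: 0.0854
time: 6.65
ee_pos: [0.5455, -0.0506, 0.1448]
eef_rot: [0.384, -0.589, 0.594, -0.391]
ft_force: [1.5, 0.4, -0.2]
width: 0.0869
time: 6.98
ee_pos: [0.5455, -0.0504, 0.1446]
eef_rot: [0.27, -0.65, 0.654, -0.278]
ft_force: [0.8, -0.0, 0.2]
width: 0.0866
t=6.98 pos [ 0.5455 -0.0504  0.1446] d tool mm [ 0.6 74.6  0.1] rows>=1.8 | rot deg [-0.5 -4.4 -0.4] rows>=0.6 | F [ 0.8 -0.   0.2] w 0.0866 q [-1.01  0.49  1.3   1.82 -0.51  1.21 -0.33]
```

View pics/w2.png

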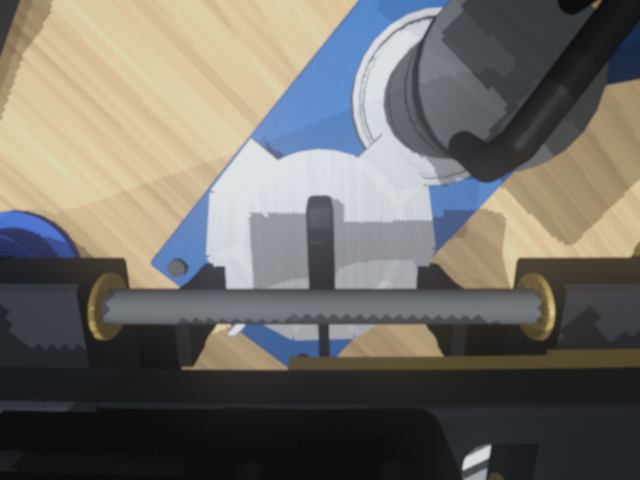

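The bar is upright in the image at u 308–332 and centred between the fingers (u≈320), so the jaws are square to it. Next I descend and regrip across its width.

```bash
python3 -m jog '[[0,0.035,0,0,0,0],[0,0.03,0,0,0,0],[0,0.01,0,0,0,0],[0,0,0,0,0,0]]' 1
python3 -m jog '[[0,0,0,0,0,0],[0,0,0,0,0,0],[0,0,0,0,0,0],[0,0,0,0,0,0],[0,0,0,0,0,0],[0,0,0,0,0,0],[0,0,0,0,0,0],[0,0,0,0,0,0]]' -1 15
python3 - <<'E'
from h import *
plan([.546,-.051,.070],tool(DOWN,dirz(-85)))
E
```

```text
time: 7.37
ee_pos: [0.5481, -0.0502, 0.0687]
eef_rot: [0.277, -0.646, 0.651, -0.287]
ft_force: [0.4, -1.3, 0.1]
width: 0.0871
time: 8.03
ee_pos: [0.5509, -0.0507, 0.0745]
eef_rot: [0.276, -0.645, 0.651, -0.29]
ft_force: [-0.6, -0.8, 0.1]
width: 0.0415
t=8.03 pos [ 0.5509 -0.0507  0.0745] d tool mm [ 3.6  4.4 -3.4] rows>=0.2 | rot deg [-0.5 42.3 -1.2] rows>=5.9 | F [-0.6 -0.8  0.1] w 0.0415 q [-0.91  0.56  1.18  1.88 -0.6   1.08 -0.25]
```

```bash
python3 -m jog '[[0,0,0,0,0,0],[0,0,0,0,0,0],[0,0,0,0,0,0],[0,0,0,0,0,0],[0,0,0,0,0,0],[0,0,0,0,0,0],[0,0,0,0,0,0],[0,0,0,0,0,0]]' -1 15
python3 - <<'E'
from h import *
plan([.546,-.051,.070],tool(DOWN,dirz(-85)))
E
```

```text
time: 8.7
ee_pos: [0.5483, -0.048, 0.0741]
eef_rot: [0.278, -0.647, 0.648, -0.29]
ft_force: [-0.0, 0.3, 1.1]
width: 0.0161
t=8.70 pos [ 0.5483 -0.048   0.0741] d tool mm [3.8 4.1 0.3] rows>=0.1 | rot deg [-0.1 42.3 -0.9] rows>=5.9 | F [-0.   0.3  1.1] w 0.0161 q [-0.91  0.56  1.18  1.88 -0.6   1.09 -0.25]
```

```bash
python3 -m jog '[[0.0005,0,0,0,6,0],[0.0005,0,0,0,6,0],[0.0005,0,0,0,6,0],[0.0005,0,0,0,6,0],[0.0005,0,0,0,6,0],[0.0005,0,0,0,6,0],[0,0,0,0,6,0],[0,0,0,0,0,0]]'
python3 - <<'E'
from h import *
plan([.546,-.051,.070],tool(DOWN,dirz(-85)))
c=grab("top","t2"); s=grab("scene","s2")
cr=cv2.resize(c["image"][150:305,260:375,::-1],None,fx=3.2,fy=3.2,interpolation=cv2.INTER_CUBIC)
x=cv2.resize(s["image"][220:330,290:400,::-1],None,fx=4,fy=4,interpolation=cv2.INTER_CUBIC)
o=np.zeros((500,800,3),np.uint8); o[:cr.shape[0],:cr.shape[1]]=cr; o[:x.shape[0],360:]=x[:,:440]
cv2.imwrite("pics/crop2.png",o)
E
```

```text
time: 9.37
ee_pos: [0.5496, -0.0507, 0.0741]
eef_rot: [0.014, -0.707, 0.707, -0.03]
ft_force: [-2.0, 1.7, 2.6]
width: 0.0161
t=9.37 pos [ 0.5496 -0.0507  0.0741] d tool mm [3.7 4.  0.1] rows>=0.1 | rot deg [-0.1 -1.5 -1.3] rows>=0.3 | F [-2.   1.7  2.6] w 0.0161 q [-0.97  0.66  1.29  1.89 -0.72  1.13 -0.92]
```

View pics/crop2.png

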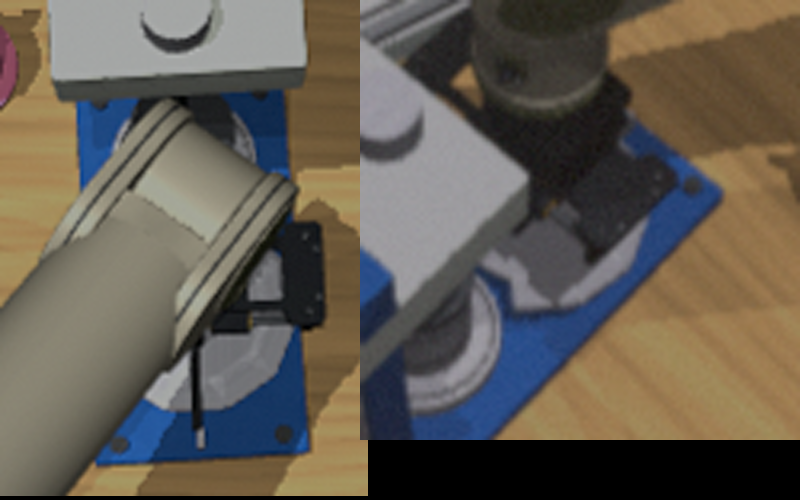

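The nose line (crop (198,340)→(198,430)) runs straight to the index at (200,440), so the lock is at about 0. I'll release, retreat, and measure the handle with the wrist camera.

```bash
python3 -m jog '[[0,0,0,0,0,0],[0,0,0,0,0,0],[0,0,0,0,0,0],[0,0,0,0,0,0],[0,0,0,0,0,0],[0,-0.02,0,0,0,0],[0,-0.03,0,0,0,0],[0.02,-0.03,0,0,0,0],[0.03,-0.03,0,0,0,0],[0.03,-0.01,0,0,0,0],[0,0,0,0,0,0]]' 0.3
python3 - <<'E'
from h import *
plan([.5,-.051,.2],tool(DOWN,dirz(95)))
c=grab("wrist","w3"); print((-c["R"].T@c["t"]).round(3)); print(proj(c,[[.667,-.0413,.189],[.5455,-.0515,.095],[.4538,-.0599,.044]]).round(0))
E
```

```text
time: 10.38
ee_pos: [0.4948, -0.0535, 0.1759]
eef_rot: [-0.022, 0.708, -0.705, 0.033]
ft_force: [0.1, -1.4, 1.2]
width: 0.0563
t=10.38 pos [ 0.4948 -0.0535  0.1759] d tool mm [ -5.8 -24.   -2.1] rows>=0.6 | rot deg [  1.4 179.4   0.2] rows>=25.1 | F [ 0.1 -1.4  1.2] w 0.0563 q [-1.2   0.14  1.33  1.91 -0.15  1.18 -1.31]
[ 0.557 -0.049  0.34 ]
[[ 324. -190.]
 [ 324.  163.]
 [ 325.  274.]]
```

View pics/w3.png

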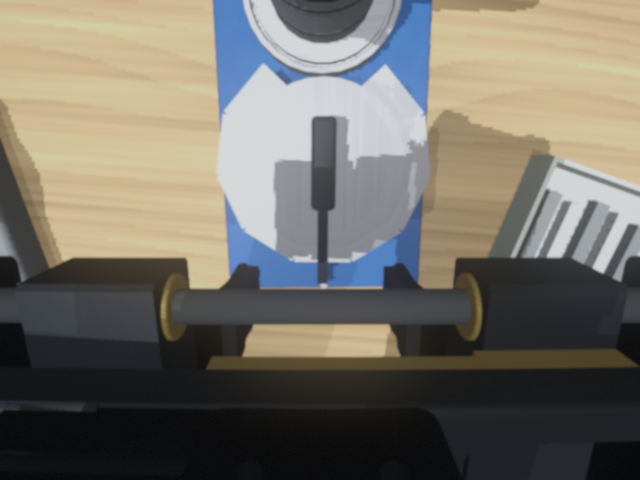

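The nose points squarely at the index (324,283), and the plate's notch faces the canister's seat ring. I'll lean the tool back 40° and look at the handle from a standoff.

```bash
python3 - <<'E'
from h import *
a=np.radians(40)
Y=dirz(6)*np.sin(a)+np.array([0,0,-np.cos(a)])
plan([.56,-.053,.29],tool(Y,dirz(-84)))
E
```

```text
t=10.43 pos [ 0.4958 -0.0521  0.1755] d tool mm [ -65.8 -113.4    5.8] rows>=3.1 | rot deg [-0.4 -1.4 39.1] rows>=5.5 | F [1.2 0.2 0.2] w 0.0565 q [-1.2   0.15  1.33  1.91 -0.16  1.18 -1.3 ]
```

```bash
python3 -m jog '[[0,-0.03,0,0,0,0],[0,-0.03,0,0,0,0],[0,-0.03,0,0,0,0],[0,-0.02,0,0,0,6],[0,0,0,0,0,6],[0,0,0,0,0,6],[0,0,0,0,0,6],[0,0,0,0,0,6],[0,0,0,0,0,6],[0,0,0,0,0,3],[0,0,0,0,0,0]]' 0.3
python3 - <<'E'
from h import *
a=np.radians(40)
Y=dirz(6)*np.sin(a)+np.array([0,0,-np.cos(a)])
plan([.56,-.053,.29],tool(Y,dirz(-84)))
E
```

```text
time: 11.35
ee_pos: [0.4937, -0.0445, 0.2739]
eef_rot: [0.157, 0.686, -0.675, 0.222]
ft_force: [0.7, 0.0, -0.7]
width: 0.0565
t=11.35 pos [ 0.4937 -0.0445  0.2739] d tool mm [-64.1  20.1  14.7] rows>=1.6 | rot deg [-0.9 -0.2  8.9] rows>=1.2 | F [ 0.7  0.  -0.7] w 0.0565 q [-0.57 -0.49  0.44  2.17  0.29  0.88 -1.71]
```

```bash
python3 -m jog '[[-0.02,0.006,0.004,0,0,0],[-0.02,0.006,0.004,0,0,0],[-0.02,0.006,0.004,0,0,4],[0,0,0,0,0,5],[0,0,0,0,0,0]]' 0.3
python3 - <<'E'
from h import *
a=np.radians(40)
Y=dirz(6)*np.sin(a)+np.array([0,0,-np.cos(a)])
plan([.56,-.053,.29],tool(Y,dirz(-84)))
c=grab("wrist","w4"); print((-c["R"].T@c["t"]).round(3)); print(proj(c,[[.667,-.0413,.189]]).round(0))
E
```

```text
time: 11.77
ee_pos: [0.5576, -0.0522, 0.2807]
eef_rot: [0.203, 0.671, -0.661, 0.267]
ft_force: [-1.1, -0.7, -1.3]
width: 0.0566
t=11.77 pos [ 0.5576 -0.0522  0.2807] d tool mm [-7.6 -5.7  1.1] rows>=0.2 | rot deg [-1.3 -0.   1.1] rows>=0.2 | F [-1.1 -0.7 -1.3] w 0.0566 q [-0.6  -0.41  0.52  2.16  0.3   0.67 -1.69]
[ 0.506 -0.054  0.449]
[[317. 186.]]
```

View pics/w4.png

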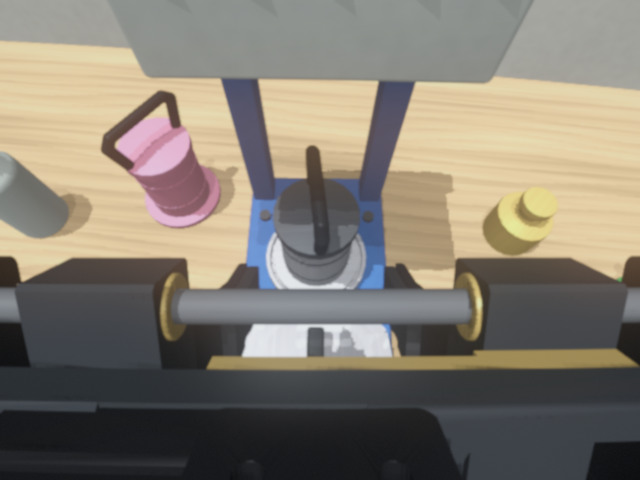

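The handle bar runs from about (313,152) to (320,228), with its near leg below that. It is the grey canister, with pink at (180,165). Now I'll measure it from this view's range plus triangulation with the top view.

```bash
python3 - <<'E'
from h import *
c=load("w4"); P=cloud(c); g=c["image"].max(2); t=load("top0")
m=(P[...,2]>.178)&(P[...,2]<.215)&(np.linalg.norm(P[...,:2]-[.667,-.041],axis=-1)<.06)
m[:140]=0;m[250:]=0;m[:,:300]=0;m[:,335:]=0
v,u=np.nonzero(m); q=P[m]; print(len(u),u.min(),u.max(),v.min(),v.max(),q.mean(0).round(4),q[:,2].max())
# centerline by rows at plane z=.189 (bar axis)
for z in (.189,.193):
    rows=[v0 for v0 in range(v.min()+3,v.max()-2)]
    X=at_z(c,[(u[v==v0].mean(),v0) for v0 in rows],z)
    f=cv2.fitLine(X[:,:2].astype(np.float32),cv2.DIST_HUBER,0,.01,.01).ravel()
    print(z,np.degrees(np.arctan2(f[1],f[0])),X[0].round(4),X[-1].round(4))
# compare with top view bar z
# seat ring / canister in stand: lid ellipse center at z=.150
for uv in [(313.5,152),(320,228)]:
    print(at_z(c,[uv],.189).round(4))
# triangulate near end of bar (top view): crop (163,318) near end
f=lambda a:np.array(a)/2.75+[260,90]-0.3
print("near end tri",tri([c,t],[(321,232),f((165,315))]).round(4))
# reprojection of candidate bar in both
for yaw in (0,5,10):
    H=np.array([.667,-.0413,.189]);e=np.array([H+dirz(yaw)*s for s in (-.034,0,.034)]);print(yaw,proj(c,e).round(0).tolist(),(proj(t,e)*1).round(1).tolist())
E
```

```text
1514 305 328 145 247 [ 0.6555 -0.042   0.193 ] 0.19762895406842237
0.189 10.833362 [ 0.7041 -0.0328  0.189 ] [ 0.6172 -0.0492  0.189 ]
0.193 10.833286 [ 0.7011 -0.0332  0.193 ] [ 0.6154 -0.0492  0.193 ]
[[ 0.7002 -0.0349  0.189 ]]
[[ 0.6302 -0.0468  0.189 ]]
near end tri [ 0.614  -0.0496  0.2169]
0 [[313.0, 224.0], [317.0, 186.0], [321.0, 152.0]] [[315.9, 199.0], [316.3, 184.7], [316.6, 170.5]]
5 [[317.0, 224.0], [317.0, 186.0], [318.0, 152.0]] [[317.2, 199.0], [316.3, 184.7], [315.3, 170.6]]
10 [[321.0, 224.0], [317.0, 186.0], [314.0, 152.0]] [[318.5, 198.8], [316.3, 184.7], [314.1, 170.7]]
```

```bash
python3 -m jog '[[0,0,0,0,-7,0],[0,0,0,0,-7,0],[0,0,0,0,-7,0],[0,0,0,0,-7,0],[0,0,0,0,-7,0],[0,0,0,0,-7,0],[0,0,0,0,-7,0],[0,0,0,0,-7,0],[0,0,0,0,-7,0],[0,0,0,0,-7,0],[0,0,0,0,-7,0],[0,0,0,0,-7,0]]' 0.3
python3 -m jog '[[0,0,0,0,-7,0],[0,0,0,0,-7,0],[0,0,0,0,-7,0],[0,0,0,0,-7,0],[0,0,0,0,-7,0],[0,0,0,0,-7,0],[0,0,0,0,-7,0],[0,0,0,0,-7,0],[0,0,0,0,-7,0],[0,0,0,0,-7,0],[0,0,0,0,-7,0],[0,0,0,0,-7,0]]' 0.3
cat >> h.py <<'E'
def leanY(az,lean): a=np.radians(lean); return dirz(az)*np.sin(a)+np.array([0,0,-np.cos(a)])
H=np.array([.666,-.0412,.189])
E
python3 - <<'E'
from h import *
Y=leanY(10.5,40)
plan(H-Y*.07,tool(Y,dirz(100.5)))
E
```

```text
time: 12.82
ee_pos: [0.5622, -0.0468, 0.2827]
eef_rot: [-0.32, 0.323, -0.617, 0.642]
ft_force: [-0.0, -0.4, 0.4]
width: 0.0567
time: 13.82
ee_pos: [0.5658, -0.0427, 0.287]
eef_rot: [-0.666, -0.184, -0.22, 0.689]
ft_force: [-0.2, 0.2, 0.3]
width: 0.0562
t=13.82 pos [ 0.5658 -0.0427  0.287 ] d tool mm [23.  67.7 -6.5] rows>=1.7 | rot deg [  5.5 -11.8  -6.6] rows>=2.0 | F [-0.2  0.2  0.3] w 0.0562 q [-1.02 -0.49  0.79  2.07  0.56  0.89  1.08]
```

```bash
python3 -m jog '[[0,0,0,2,-4,-3],[0.01,0.015,-0.002,2,-4,-3],[0.01,0.02,-0.002,1.5,-4,0],[0,0.02,-0.002,0,0,0],[0,0,0,0,0,0]]' 0.3
python3 - <<'E'
from h import *
Y=leanY(10.5,40)
plan(H-Y*.07,tool(Y,dirz(100.5)))
E
```

```text
time: 14.23
ee_pos: [0.6203, -0.0446, 0.2593]
eef_rot: [-0.647, -0.304, -0.166, 0.679]
ft_force: [-1.1, 0.5, -0.4]
width: 0.0564
t=14.23 pos [ 0.6203 -0.0446  0.2593] d tool mm [-10.2  13.4  -4.6] rows>=0.4 | rot deg [ 0.4  1.5 -1.1] rows>=0.3 | F [-1.1  0.5 -0.4] w 0.0564 q [-1.13 -0.43  1.02  2.08  0.45  0.64  1.48]
```

```bash
python3 -m jog '[[-0.01,0.013,-0.0045,0,1.5,-1],[0,0.02,0,0,0,0],[0,0.02,0,0,0,0],[0,0.02,0,0,0,0],[0,0,0,0,0,0]]' 0.3
python3 - <<'E'
from h import *
Y=leanY(10.5,40)
plan(H+Y*.0187,tool(Y,dirz(100.5)))
E
```

```text
time: 14.65
ee_pos: [0.6502, -0.0368, 0.2076]
eef_rot: [-0.643, -0.298, -0.17, 0.685]
ft_force: [0.5, 0.3, -0.4]
width: 0.0565
t=14.65 pos [ 0.6502 -0.0368  0.2076] d tool mm [ 0.2 42.5 -7.3] rows>=1.0 | rot deg [-0.1  0.4 -1.2] rows>=0.2 | F [ 0.5  0.3 -0.4] w 0.0565 q [-1.31 -0.26  1.3   2.09  0.2   0.46  1.68]
```

```bash
python3 -m jog '[[0,0.005,-0.006,0,0,-1],[0,0.018,-0.001,0,0,0],[0,0.014,0,0,0,0],[0,0.004,0,0,0,0],[0,0,0,0,0,0]]' 0.3
python3 - <<'E'
from h import *
Y=leanY(10.5,40)
plan(H+Y*.0187,tool(Y,dirz(100.5)))
c=grab("wrist","w5"); e=np.array([H+dirz(10.5)*s for s in (-.034,0,.034)]); print(proj(c,e).round(0).tolist())
E
```

```text
time: 15.07
ee_pos: [0.6559, -0.0344, 0.1938]
eef_rot: [-0.641, -0.298, -0.162, 0.688]
ft_force: [0.3, -1.1, 0.1]
width: 0.0566
t=15.07 pos [ 0.6559 -0.0344  0.1938] d tool mm [ 4.3 27.7 -9. ] rows>=0.7 | rot deg [-0.8  1.  -1.9] rows>=0.3 | F [ 0.3 -1.1  0.1] w 0.0566 q [-1.22 -0.02  1.32  2.08 -0.4   0.46  2.19]
[[302.0, 244.0], [303.0, 285.0], [304.0, 316.0]]
```

View pics/w5.png

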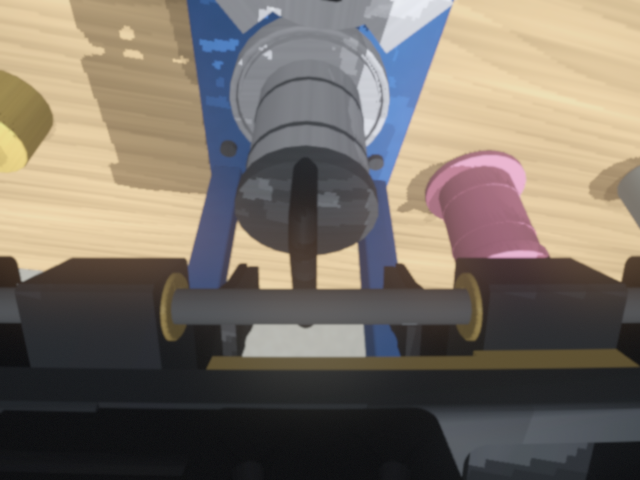

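The handle is between the fingers, at u≈303 against the finger centre 320. That is a 9 mm sideways offset, matching the model, so I continue the approach with the correction.

```bash
python3 -m jog '[[0.002,0.008,-0.005,0,0.5,-1],[0.002,0.008,-0.004,0,0.5,-1],[0,0.008,0,0,0,0],[0,0.004,0,0,0,0],[0,0,0,0,0,0]]' 0.3
python3 - <<'E'
from h import *
Y=leanY(10.5,40)
plan(H+Y*.0187,tool(Y,dirz(100.5)))
E
```

```text
time: 15.53
ee_pos: [0.6748, -0.0352, 0.1778]
eef_rot: [-0.635, -0.304, -0.17, 0.69]
ft_force: [0.7, -0.1, -0.8]
width: 0.0561
t=15.53 pos [ 0.6748 -0.0352  0.1778] d tool mm [-0.3  3.8 -4.4] rows>=0.1 | rot deg [-1.2  0.6 -0.6] rows>=0.2 | F [ 0.7 -0.1 -0.8] w 0.0561 q [-0.99  0.15  1.17  2.06 -0.83  0.49  2.54]
```

```bash
python3 -m jog '[[0,0.004,-0.004,-1,1,0],[0,0,0,0,0,0]]' 0.3
python3 - <<'E'
from h import *
Y=leanY(10.5,40)
plan(H+Y*.0187,tool(Y,dirz(100.5)))
E
```

```text
time: 15.7
ee_pos: [0.678, -0.0382, 0.1758]
eef_rot: [-0.639, -0.296, -0.178, 0.688]
ft_force: [0.2, -0.4, -0.3]
width: 0.0566
t=15.70 pos [ 0.678  -0.0382  0.1758] d tool mm [-0.9  0.7 -0.8] rows>=0.0 | rot deg [-0.3 -0.4 -0.7] rows>=0.1 | F [ 0.2 -0.4 -0.3] w 0.0566 q [-1.    0.17  1.17  2.06 -0.84  0.48  2.52]
```

```bash
python3 -m jog '[[0,0,0,0,0,0],[0,0,0,0,0,0],[0,0,0,0,0,0],[0,0,0,0,0,0],[0,0,0,0,0,0],[0,0,0,0,0,0],[0,0,0,0,0,0],[0,0,0,0,0,0],[0,0,0,0,0,0],[0,0,0,0,0,0]]' -1 40
python3 - <<'E'
from h import *
Y=leanY(10.5,40)
plan(H+Y*.0187,tool(Y,dirz(100.5)))
print(Ro.from_quat(r.read_state()["eef_rot"]).inv().apply([0,0,.01]).round(4),Ro.from_quat(r.read_state()["eef_rot"]).inv().apply([-.01,0,0]).round(4))
E
```

```text
time: 16.53
ee_pos: [0.6776, -0.0374, 0.1777]
eef_rot: [-0.638, -0.296, -0.177, 0.688]
ft_force: [0.7, -1.2, -1.5]
width: 0.0109
t=16.53 pos [ 0.6776 -0.0374  0.1777] d tool mm [-2.   2.2 -1.7] rows>=0.1 | rot deg [-0.4 -0.4 -0.6] rows>=0.1 | F [ 0.7 -1.2 -1.5] w 0.0109 q [-1.01  0.17  1.18  2.06 -0.83  0.48  2.51]
[ 0.0063 -0.0077  0.0001] [-0.0076 -0.0062  0.0018]
```

```bash
python3 -m jog '[[0.0032,-0.0039,0,0,0,0],[0.0032,-0.0039,0,0,0,0],[0.0032,-0.0039,0,0,0,0],[0.0032,-0.0039,0,0,0,0],[0.0032,-0.0039,0,0,0,0],[0,0,0,0,0,0]]'
python3 - <<'E'
from h import *
s=r.read_state(); 
Y=leanY(10.5,40)
plan(s["ee_pos"]+[-.01,0,.01],tool(Y,dirz(100.5)))
E
```

```text
time: 17.03
ee_pos: [0.6727, -0.0369, 0.1973]
eef_rot: [-0.639, -0.292, -0.173, 0.69]
ft_force: [-0.5, -0.3, -3.9]
width: 0.0107
t=17.03 pos [ 0.6727 -0.0369  0.1973] d tool mm [ -1.5 -13.9   1.9] rows>=0.3 | rot deg [-0.5 -0.4 -1.4] rows>=0.2 | F [-0.5 -0.3 -3.9] w 0.0107 q [-1.12  0.1   1.27  2.04 -0.65  0.5   2.36]
```

```bash
python3 -m jog '[[0.004,-0.005,0,0,0,-0.5],[0.003,-0.005,0.001,0,0,-0.5],[0,-0.008,0.001,0,0,0],[-0.001,-0.014,0.002,0,0,0],[-0.001,-0.014,0.002,0,0,0],[-0.001,-0.014,0.002,0,0,0],[0,0,0,0,0,0]]'
python3 - <<'E'
from h import *
s=r.read_state(); 
Y=leanY(10.5,40)
plan(s["ee_pos"]+[-.01,0,.01],tool(Y,dirz(100.5)))
E
```

```text
time: 17.62
ee_pos: [0.6318, -0.0325, 0.2392]
eef_rot: [-0.638, -0.296, -0.172, 0.69]
ft_force: [-0.6, -1.4, -4.8]
width: 0.011
t=17.62 pos [ 0.6318 -0.0325  0.2392] d tool mm [ -1.4 -13.9   2. ] rows>=0.3 | rot deg [-0.7 -0.1 -1.1] rows>=0.2 | F [-0.6 -1.4 -4.8] w 0.0110 q [-0.95 -0.22  0.95  2.08  0.05  0.53  1.77]
```

```bash
python3 -m jog '[[-0.001,-0.014,0.002,0,0,-0.5],[-0.001,-0.014,0.002,0,0,-0.5],[-0.001,-0.014,0.002,0,0,0],[-0.001,-0.014,0.002,0,0,0],[0,0,0,0,0,0]]'
python3 - <<'E'
from h import *
Y=leanY(10.5,40)
plan([.4966,.3008,.285],tool(Y,dirz(100.5)))
E
```

```text
time: 18.03
ee_pos: [0.5877, -0.0322, 0.2735]
eef_rot: [-0.636, -0.297, -0.174, 0.69]
ft_force: [0.5, 0.2, -4.8]
width: 0.0109
t=18.03 pos [ 0.5877 -0.0322  0.2735] d tool mm [-16.2 -21.8 344.3] rows>=8.3 | rot deg [-0.9 -0.2 -0.8] rows>=0.2 | F [ 0.5  0.2 -4.8] w 0.0109 q [-0.79 -0.37  0.73  2.12  0.2   0.63  1.62]
```

```bash
python3 -m jog '[[-0.001,-0.001,0.006,0,0,0],[-0.001,-0.001,0.012,0,0,0],[-0.001,-0.001,0.016,0,0,0],[-0.001,-0.001,0.016,0,0,0],[-0.001,-0.001,0.016,0,0,0],[-0.001,-0.001,0.016,0,0,0],[-0.001,-0.001,0.016,0,0,0],[-0.001,-0.001,0.016,0,0,0],[-0.001,-0.001,0.016,0,0,0],[-0.001,-0.001,0.016,0,0,0],[-0.001,-0.001,0.012,0,0,0],[0,0,0.006,0,0,0]]'
python3 - <<'E'
from h import *
Y=leanY(10.5,40)
plan([.4966,.3008,.285],tool(Y,dirz(100.5)))
E
```

```text
time: 19.03
ee_pos: [0.5355, 0.1388, 0.2539]
eef_rot: [-0.637, -0.286, -0.16, 0.697]
ft_force: [-0.0, 0.7, -4.6]
width: 0.011
t=19.03 pos [0.5355 0.1388 0.2539] d tool mm [ 11.2 -25.7 167.1] rows>=4.1 | rot deg [-1.5 -0.3 -2.9] rows>=0.5 | F [-0.   0.7 -4.6] w 0.0110 q [-0.71 -0.32  0.25  2.19  0.35  0.65  1.1 ]
```

```bash
python3 -m jog '[[0.005,-0.008,0,0,0,-0.7],[0.005,-0.006,0.004,0,0,-0.7],[0.003,-0.005,0.01,0,0,-0.7],[0.002,-0.004,0.015,0,0,-0.5],[0.001,-0.002,0.016,-0.3,0,0],[0.001,-0.002,0.016,-0.3,0,0],[0.001,-0.002,0.016,-0.3,0,0],[0.001,-0.002,0.016,-0.3,0,0],[0.001,-0.002,0.016,0,0,0],[0.001,-0.002,0.016,0,0,0],[0,0,0.012,0,0,0],[0,0,0,0,0,0]]'
python3 - <<'E'
from h import *
Y=leanY(10.5,40)
plan([.4966,.3008,.26],tool(Y,dirz(100.5)))
E
```

```text
time: 20.03
ee_pos: [0.5052, 0.2763, 0.3008]
eef_rot: [-0.635, -0.297, -0.183, 0.689]
ft_force: [0.8, 1.5, -4.0]
width: 0.0108
t=20.03 pos [0.5052 0.2763 0.3008] d tool mm [-29.6  28.9  24.9] rows>=1.2 | rot deg [-0.6 -0.9 -0.1] rows>=0.1 | F [ 0.8  1.5 -4. ] w 0.0108 q [-0.72 -0.24 -0.08  2.07  0.51  0.78  0.67]
```

```bash
python3 -m jog '[[-0.006,0.005,0.008,0,0,0],[-0.006,0.006,0.008,0,0,0],[-0.006,0.006,0.007,0,0,0],[-0.006,0.006,0.002,0,0,0],[-0.003,0.004,0,0,0,0],[0,0,0,0,0,0]]'
python3 - <<'E'
from h import *
Y=leanY(10.5,40)
plan([.4966,.3008,.26],tool(Y,dirz(100.5)))
t=grab("top","t3"); s=grab("scene","s3")
A=np.array([.485,.297,.081]); B=r.read_state()["ee_pos"]-np.array([.0116,.0038,.1437])
im=[]
for c,w in((t,(110,190,130,150)),(s,(380,260,130,130))):
    I=c["image"][:,:,::-1].copy(); x,y,W,Hh=w
    k=4; cr=cv2.resize(I[y:y+Hh,x:x+W],None,fx=3,fy=3,interpolation=cv2.INTER_CUBIC)
    for C,R,col in((A,.075,(0,255,0)),(B,.05,(0,0,255)),(B+[0,0,.116],.04,(255,0,255))):
        ang=np.linspace(0,2*np.pi,60); p=(proj(c,C+R*np.c_[np.cos(ang),np.sin(ang),0*ang])-[x,y])*3
        cv2.polylines(cr,[p.astype(np.int32)],True,col,1)
    im.append(cr)
h=max(i.shape[0] for i in im); o=np.hstack([cv2.copyMakeBorder(i,0,h-i.shape[0],0,5,0) for i in im]); print(o.shape); cv2.imwrite("pics/crop3.png",o)
E
```

```text
time: 20.53
ee_pos: [0.4998, 0.2984, 0.264]
eef_rot: [-0.634, -0.296, -0.186, 0.69]
ft_force: [-0.6, -0.2, -5.4]
width: 0.0107
t=20.53 pos [0.4998 0.2984 0.264 ] d tool mm [-4.7  1.4  2.9] rows>=0.1 | rot deg [-0.6 -1.2  0.1] rows>=0.2 | F [-0.6 -0.2 -5.4] w 0.0107 q [-0.72 -0.19 -0.13  2.11  0.59  0.73  0.54]
(450, 790, 3)
```

View pics/crop3.png

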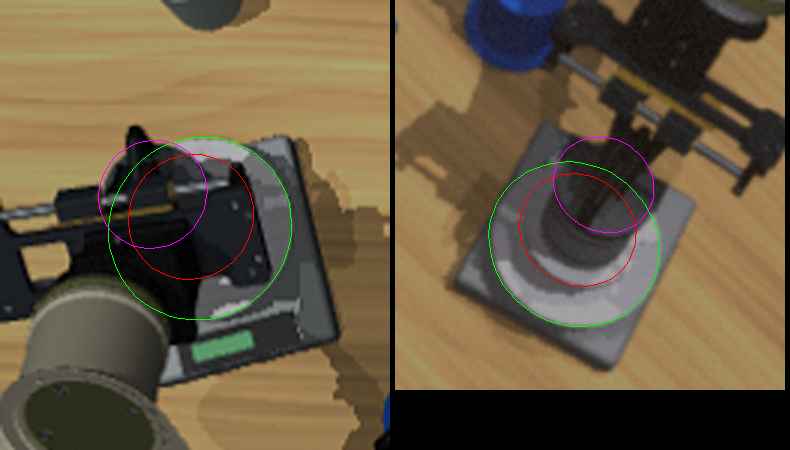

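The flange (scene crop ~(577,235)) hangs well inside the pan (green), about where the model expects it. I'll fit the canister's tilt and axis from range data before lowering.

```bash
cat > tilt.py <<'E'
from h import *
from scipy.optimize import least_squares
def fit(c,B,tag):
    P=cloud(c).reshape(-1,3); P=P[np.isfinite(P).all(1)]
    z=P[:,2]-B[2]; d=np.linalg.norm(P[:,:2]-B[:2],axis=1)
    q=P[(z>.015)&(z<.095)&(d<.05)&(d>.02)]-B
    f=lambda p: np.linalg.norm(q[:,:2]-p[:2]-(q[:,2:]-.05)*p[2:],axis=1)-.037
    s=least_squares(f,[0,0,0,0],loss="soft_l1",f_scale=.002); p=s.x
    print(tag,len(q),"axis at foot",(B[:2]+p[:2]-.05*p[2:]).round(4),"tilt deg",np.degrees(p[2:]).round(1),"rms mm",1e3*np.sqrt((f(p)**2).mean()).round(2))
def base(): return r.read_state()["ee_pos"]-np.array([.0116,.0038,.1437])
E
python3 - <<'E'
from tilt import *
B=base(); fit(grab("wrist","w6"),B,"wrist"); fit(load("s3"),B,"scene"); print(B)
c=load("w6");P=cloud(c).reshape(-1,3);P=P[np.isfinite(P).all(1)]
d=np.linalg.norm(P[:,:2]-[.485,.297],axis=1);q=P[(d<.074)&(P[:,2]<.1)&(P[:,2]>.06)]; print("pan z",len(q),np.median(q[:,2]),np.percentile(q[:,2],[10,90]))
print("w7 pan circle",cv2.minEnclosingCircle((P[(d<.1)&(P[:,2]<.095)&(P[:,2]>.07)][:,:2]*1000).astype(np.float32)))
# lock still at 0? dark bar in top
E
```

```text
wrist 10543 axis at foot [0.4898 0.2971] tilt deg [-0.9 -0.4] rms mm 0.0
scene 317 axis at foot [0.4882 0.2972] tilt deg [-0.6 -0.6] rms mm 0.0
[0.48847449 0.29475939 0.12151646]
pan z 7344 0.08129467795996168 [0.08036431 0.08221021]
w7 pan circle ((485.1158142089844, 296.8638000488281), 74.94696807861328)
```

```bash
python3 -m jog '[[-0.004,0.003,0.0007,0,0,0],[-0.004,0.004,0,0,0,0],[-0.004,0.005,0,0,0,0],[-0.0038,0.0046,0,0,0,0],[-0.0038,0.0046,0,0,0,0],[-0.002,0.002,0,0,0,0],[0,0,0,0,0,0]]'
python3 - <<'E'
from tilt import *
plan([.495,.2995,.225],tool(leanY(10.5,40),dirz(100.5))); B=base(); fit(grab("wrist","w7"),B,"wrist"); print(B)
E
```

```text
time: 21.27
ee_pos: [0.4989, 0.2995, 0.232]
eef_rot: [-0.633, -0.296, -0.187, 0.69]
ft_force: [-0.3, -0.4, -4.0]
width: 0.0111
t=21.27 pos [0.4989 0.2995 0.232 ] d tool mm [-7.4  2.9  0.5] rows>=0.2 | rot deg [-0.6 -1.3  0.3] rows>=0.2 | F [-0.3 -0.4 -4. ] w 0.0111 q [-0.71 -0.16 -0.14  2.15  0.65  0.67  0.46]
wrist 10557 axis at foot [0.4887 0.2984] tilt deg [-0.9 -0.5] rms mm 0.0
[0.48725888 0.29568736 0.0883148 ]
```

```bash
for i in 1; do python3 -m jog '[[-0.001,0.0012,0,0,0,0],[-0.001,0.0012,0,0,0,0],[-0.001,0.0012,0,0,0,0],[0,0,0,0,0,0]]'; python3 -m jog '[[-0.0008,0.001,0,0,0,0],[0,0,0,0,0,0]]'; python3 -m jog '[[-0.0008,0.001,0,0,0,0],[0,0,0,0,0,0]]'; done
```

```text
time: 21.65
ee_pos: [0.4993, 0.3, 0.2279]
eef_rot: [-0.632, -0.297, -0.188, 0.691]
ft_force: [0.1, -1.0, -4.8]
width: 0.0111
time: 21.82
ee_pos: [0.4994, 0.3001, 0.2268]
eef_rot: [-0.632, -0.297, -0.188, 0.691]
ft_force: [0.6, -0.8, -3.4]
width: 0.0108
time: 21.98
ee_pos: [0.4995, 0.3003, 0.2256]
eef_rot: [-0.632, -0.297, -0.188, 0.691]
ft_force: [-0.3, -0.2, -4.4]
width: 0.0105
```

```bash
for i in 1; do python3 -m jog '[[-0.0008,0.001,0,0,0,0],[0,0,0,0,0,0]]'; python3 -m jog '[[-0.0008,0.001,0,0,0,0],[0,0,0,0,0,0]]';  python3 -m jog '[[-0.0005,0.0007,0,0,0,0],[0,0,0,0,0,0]]'; done
```

```text
time: 22.15
ee_pos: [0.4999, 0.3007, 0.2251]
eef_rot: [-0.632, -0.297, -0.188, 0.691]
ft_force: [-0.7, 0.8, -5.0]
width: 0.0105
time: 22.32
ee_pos: [0.5005, 0.3013, 0.2249]
eef_rot: [-0.631, -0.298, -0.189, 0.691]
ft_force: [-1.0, -0.7, -3.4]
width: 0.0107
time: 22.48
ee_pos: [0.5009, 0.3016, 0.2247]
eef_rot: [-0.631, -0.298, -0.189, 0.691]
ft_force: [-0.3, 0.3, -1.1]
width: 0.0107
```

```bash
python3 -m jog '[[-0.0008,0.0007,0,0,0,0],[0,0,0,0,0,0]]'; python3 -m jog '[[-0.0008,0.0007,0,0,0,0],[0,0,0,0,0,0],[0,0,0,0,0,0]]'
python3 - <<'E'
from tilt import *
B=base(); fit(grab("wrist","w8"),B,"wrist"); print(B,r.read_state()["ft_force"])
E
```

```text
time: 22.65
ee_pos: [0.5012, 0.3018, 0.2244]
eef_rot: [-0.63, -0.299, -0.19, 0.691]
ft_force: [-0.1, 0.6, 0.1]
width: 0.0108
time: 22.9
ee_pos: [0.5015, 0.3021, 0.2242]
eef_rot: [-0.63, -0.299, -0.19, 0.691]
ft_force: [0.3, 0.2, -1.2]
width: 0.0105
wrist 10990 axis at foot [0.4902 0.2999] tilt deg [-0.5 -0.2] rms mm 0.0
[0.48991006 0.29828446 0.08052981] [0.00328756 0.14575426 0.25660137]
```

Wrist force is back to about 0, down from −4.8 N hanging. The foot height of 0.0805 m matches the measured pan top, and tilt is under 1°, so the canister is on the pan. Releasing.

```bash
python3 -m jog '[[0,0,0,0,0,0],[0,0,0,0,0,0],[0,0,0,0,0,0],[0,0,0,0,0,0],[0,0,0,0,0,0],[0,0,0,0,0,0]]' 0.3
python3 -m jog '[[0,-0.006,0,0,0,0],[0,-0.012,0,0,0,0],[0,-0.02,0,0,0,0],[0,-0.025,0,0,0,0],[0,-0.025,0,0,0,0],[0,-0.025,0,0,0,0],[0,-0.02,0,0,0,0],[0,0,0,0,0,0],[0,0,0,0,0,0],[0,0,0,0,0,0]]'
python3 - <<'E'
from tilt import *
B=np.array([.4895,.2985,.0805]); fit(grab("wrist","w9"),B,"wrist"); s=grab("scene","s4"); t=grab("top","t4"); fit(s,B,"scene")
a=cv2.resize(t["image"][90:340,130:460,::-1],None,fx=1.2,fy=1.2); a=cv2.resize(t["image"][140:340,140:400,::-1],(520,400),interpolation=cv2.INTER_CUBIC)
b=cv2.resize(s["image"][270:390,380:490,::-1],(275,300),interpolation=cv2.INTER_CUBIC)
cv2.imwrite("pics/crop4.png",np.hstack([a,cv2.copyMakeBorder(b,0,100,0,0,0)]))
print(r.read_state()["joint_positions"].round(2))
E
```

```text
time: 23.45
ee_pos: [0.5012, 0.3027, 0.2242]
eef_rot: [-0.63, -0.299, -0.19, 0.691]
ft_force: [-0.1, 0.1, 0.8]
width: 0.0432
time: 24.28
ee_pos: [0.4097, 0.2834, 0.3308]
eef_rot: [-0.629, -0.299, -0.189, 0.692]
ft_force: [0.1, -0.3, 0.2]
width: 0.0565
wrist 4231 axis at foot [0.4903 0.2999] tilt deg [-0.1 -0.3] rms mm 0.0
scene 289 axis at foot [0.4891 0.3003] tilt deg [0.3 0.1] rms mm 0.0
[-0.78 -0.42 -0.2   2.14  0.49  0.94  0.56]
```

View pics/crop4.png

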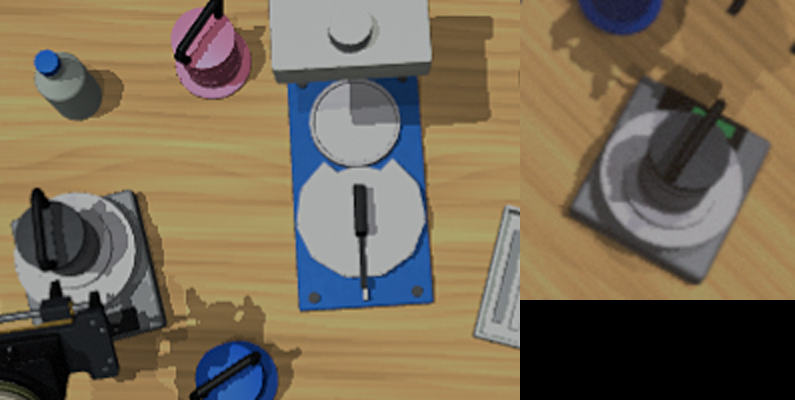

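The canister stands upright on the pan, the seat is empty, and the lock's nose runs (360,235)→(365,287) straight to the index at (366,294). The gripper is clear, so I'm handing in.

```bash
python3 - <<'E'
from bench import r
print(r.read_state()["ft_force"]); print(r.close_job())
E
```

```text
[ 0.00598626  0.55530555 -0.58655038]
the job is handed in; nothing more can be done
None
```

The canister is released, moved and standing on the scale pan, and the job is handed in at about 24 s of the 72 s allowed. `close_job()` gave no verdict.

**What I did:** I turned the cam lock clockwise about 113° in two grips until its nose pointed at the index. I then lifted the canister by its handle with the tool leaned back 40°, and lowered it onto the pan by feel. It was let go once the wrist force had gone from about −4.8 N hanging to about 0.

**Last checks:**
- **Lock:** the nose points straight at the index in the final top view. The tool angle at release put it within about 2°.
- **Canister:** its axis is about 5–6 mm from the pan axis (limit 26 mm). Its tilt is under 0.5° in both the wrist and scene views.
- **Pan height:** contact came at about 81 mm, which agrees with the camera range to the pan.
- **Gripper and bystanders:** the wrist force is about zero and the gripper stands clear. The bottle looked undisturbed in the final view, which shows only the tray's edge and not the brass weight. I did not measure whether the three bystanders had moved.

**Disagreement:** triangulating the index from the wrist and top views gave its height as 85 mm instead of 44 mm, because the baseline was poor. I did not use that value and relied on the straight nose-to-index line instead.

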